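# Put away the calorimeter cups and press their shelf label home

## Robot

A 6-joint arm with a two-finger parallel gripper is mounted at the origin on the work surface. World frame = base frame: x ahead of the robot, y to its left, z up, the work surface at z = 0. Lengths are in mm, angles in degrees, forces in N, time in s.
With the tool pointing down it reaches from about 375 to 925 mm from the base axis. Payload 5.7 kg.
Tool frame: the origin (TCP) lies at the very end of the fingers, on their centre line; the grasp point (between the pads) lies 19 mm behind it; z points along the fingers, y is the line along which they close (so a half turn about z gives the same grasp; the last joint's range is limited). The gripper opens to 88 mm and grips with 3 to 60 N. Pads are 20 mm wide; open, the fingers measure 115 mm over their backs; the gripper's body (75 mm by 178 mm) begins 61 mm behind the grasp point.
Start: joints at [60.671, 20.558, 86.54, -0, 72.909, -6.595], TCP at [231.87, 553.35, 200.223] pointing down, gripper open.
Joint ranges: [-170.27, 170.27], [-57.76, 135], [12.27, 136.19], [-55.21, 235.2], [11.17, 155.16], [-170.74, 170.74]. Speed limits (degrees/s): [136.94, 136.94, 180, 180, 180, 180].

## Interface

Orientations are given as [roll, pitch, yaw] about the fixed x, y, z axes, in that order (R = Rz(yaw) Ry(pitch) Rx(roll)).
In Python, from bench import observe, cams, manip, nets gives the robot as it stands. The module is installed in compiled form; this text tells all that it offers.
- The arm moves only by the tool carry_out, never from a script. Its argument "steps" is a list of rows, each a list of 5 numbers: the shift along the tool's x, y, z in cm, then the turn about the tool's z in degrees, then the gripper's target within -1 to 1 (fully open at 1, half-way at 0, shut at -1). In form: [[x, y, z, spin, grip], ...]. A call has 1 to 10 rows; each row is the pose to reach, as a shift and turn from the pose commanded when the call began, along the tool's axes at that moment; what a row does not reach only later rows make up. A row lasts 1/10 s, in which the tool goes at most 50 mm and 8.59 degrees, less where a joint would pass 70% of its speed; a pose out of reach is approached as far as the arm can. A call with a gripper value outside its range is refused whole. The fingers move at their own pace and stop on an object; "newtons" is the grip in N (left out, the last holds). Time passes only in rows, so rows that repeat a pose let the fingers close. It gives the time, the measured TCP pose, the force, the opening and the grip force at its end, in the units of the state.
- observe(): the state, without advancing time (a new reading comes with each control period).
- cams.get_image(name): name is "side" or "top"; returns the picture (384x512x3 uint8, red, green, blue); there is no depth.
- cams.camera_params(name): a dict with "intrinsics" (3x3 intrinsics, pixels), "origin" and "rotation" of the camera in the world. Camera axes: x right, y down, z forward; pixel columns grow to the right and rows downward; lengths in mm; the calibration is good to about 2 mm. A picture is of the moment at which its call begins. camera_params takes no time and is no camera call.
- manip.finish_job(): hands the job in; it is judged then, once.
Trained networks look in the newest picture that a camera, given by its name, has taken for a name from the list of things; names that differ only in an ending like _2 or _b are one class to them, and where a whole thing is asked for, a point or a joint stands for the part that bears it (a point fixed in the world has none). Each returns a list of dicts, best first, with "score" (0 to 1); they miss things now and then, are a little off and sometimes report something else, mostly with a low value. They report only what shows in the picture. A call takes as long as a camera call. They do not tell look-alikes from the thing itself.
- nets.recognise(camera, label): "extent" ([left, top, width, height] in pixels, round what is visible of it).
The state is a dict: "time": time; "qpos": joint angles; "joint_vel": joint speeds; "tau": joint torques, N m; "ee_pos": TCP position; "tcp_rot": TCP orientation; "force": force on the tool from outside, world axes, zero at the start; "torque": the same for the moment, N m; "gripper_width": finger opening in mm; "grasp_force": force on a finger pad.
Only numpy, scipy, OpenCV 4.12 (cv2) and the standard library are available. Lean on these libraries where they do the work, as an engineer would, in place of code of your own. Each camera call takes 0.05 s, during which the arm holds its last target. There are 200 camera calls.

## Task

Put the calorimeter set away in the shelf bay where the large cup stands (the right-hand one seen from the robot): nest the medium cup in the large one, which stays there, and the small cup in the medium one. Then take the white label holder from its wooden stand and push it down behind the shelf's front lip, in the empty slot in front of the cups, without ramming it, until the spring clip underneath is pressed fully home; finish while still holding it pressed down there, because the clip lifts it as soon as it is let go. Leave all the other things where they are.

Things in the scene. Friction and masses are not known exactly. Their poses are not given: they have to be found in the camera images.
- large_cup_c (a point): centre (19 mm above the underside) of the large open aluminium calorimeter cup: straight round wall, 92 mm outside, 38 mm tall, wall 3 mm, floor 4 mm thick; it stands in the shelf's right bay; z up along its axis
- medium_cup_c (a point): centre (32 mm above the underside) of the medium aluminium cup: 66 mm outside, 64 mm tall, wall 3 mm, floor 4 mm, 90 g, starts upright on the bench. Nested, its top 30 mm stand clear above the large cup's rim, so it must be gripped within its top 28 mm for the fingers to clear that rim; z up along its axis
- small_cup_c (a point): centre (45 mm above the underside) of the small aluminium cup: 44 mm outside, 90 mm tall, wall 3 mm, floor 4 mm, 60 g, starts upright on the bench. Nested, its top 30 mm stand clear above the medium cup's rim, so it must be gripped within its top 28 mm; z up along its axis
- label_c (a point): centre (35 mm above the foot) of the loose white label holder: upright plate 70 mm tall, 64 mm wide along its y, same from both faces, 40 g. From below: 12 mm of foot 5 mm thick and 56 mm wide, 22 mm of blade 8 mm thick, 36 mm of head 12 mm thick (along x) to grip from above. Starts with its foot 8 mm above the bench in a slotted wooden stand (56 x 90 x 22 mm tall, fixed)
- slot (a point): centre of the mouth of the empty label slot, level with the top of its flared lips (z 41 mm). The slot runs along this frame's y: 74 mm long, 12 mm wide along x, flared to about 25 mm at the top; z up. The label holder goes straight down, its y along the slot's y. Its foot meets the spring clip 17 mm below this point and is home 25 mm below it, with its centre then 10 mm above this point
- shelf: low wooden bench shelf, 200 mm deep (x), 280 mm wide (y), fixed; board top 30 mm above the bench; aluminium label rail along its front edge (robot side, -x). Origin under its centre. In the left bay (+y) another label holder is already fitted as part of the shelf; the empty slot is in front of the right bay (-y)
- bay (a point): middle of the shelf's right bay (seen from the robot, -y side) on the board's top, 118 mm behind the slot; the large cup stands near it
- clip (a joint): the spring clip at the bottom of the empty slot: 0 m up, 0.008 m pressed fully down against its stop. It resists with 3 N at first, rising to about 8 N, then stops hard; let go, it lifts the label holder out again by 8 mm
- jar: bystander: squat amber jar with black lid, 48 mm across, 62 mm tall, among the task's things; origin under its centre
- stopper: bystander: grey-black rubber stopper, 30 mm across, 24 mm tall; origin under its centre
- reagent: bystander: amber bottle, 52 mm across, 80 mm tall, standing in the shelf's left bay; origin under its centre
- scoop: bystander: steel spoon, 170 mm long, lying at the back; origin at its underside
- block_a: bystander: wooden stick 120 x 24 x 15 mm lying at the back; origin under its centre
- block_b: bystander: wooden stick 120 x 24 x 15 mm lying at the back; origin under its centre
There are look-alikes about, which are no part of the job. Leave any red or yellow look-alike of the part that bears medium_cup_c alone. Leave any pink look-alike of the part that bears small_cup_c alone.

How it is judged (in metres and radians):
On the way, in this order (a step that is already met when the one before it is completed fails the run):
1. the medium cup stands in the large one and the small cup in the medium one, on the shelf's right bay (horizontal distance between medium_cup_c and large_cup_c below 0.014 m and z of medium_cup_c in the frame of large_cup_c between 0.01 and 0.022 m and horizontal distance between small_cup_c and medium_cup_c below 0.012 m and z of small_cup_c in the frame of medium_cup_c between 0.01 and 0.022 m and angle between each of small_cup_c, medium_cup_c, large_cup_c's own z axis and vertical below 0.12 rad and horizontal distance between large_cup_c and bay below 0.045 m and z of large_cup_c in the frame of bay between 0.014 and 0.024 m), for 0.2 s.
2. the label holder is in the slot and presses the clip home (value of joint clip above 0.006 m and z of label_c in the frame of slot below 0.0145 m and x of label_c in the frame of slot between -0.007 and 0.007 m and y of label_c in the frame of slot between -0.009 and 0.009 m and angle between label_c's own z axis and vertical below 0.15 rad and contact force between the fingers and label above 1.5 N), for 0.3 s.
At the end, for the whole second after the job is handed in: The cups stand nested upright in the right bay (large within 45 mm of its middle, inner ones within 5 mm of fully down), and the fingers hold the label holder upright in the empty slot, its clip pressed at least 6 of 8 mm, through the last second (all of step 1 and all of step 2); the arm keeps its last pose, push and grip.
It fails at once if a bystander is shifted by more than 40 mm (distance of any of jar, stopper, reagent, scoop, block_a, block_b from where it was at the start of the episode above 0.04 m).
It fails at once if the label holder is rammed against the shelf with more than 50 N (contact force between label and shelf above 50 N).
It also fails if it takes over 72 s, if anything falls off the work surface, if the arm or the gripper's body presses on something with over 40 N, if the wrist force passes 120 N, or if a joint passes its speed limit or range.

## Working session

There is one attempt and no reset: what is moved stays moved. The work goes in short steps, Python scripts to look and compute and a tool call to move; the robot and the scene stay as the last step left them, time stands still between calls to the robot, and variables do not carry over. Pictures are saved under pics/ and viewed, at most 10 in all, crops included, and the job is handed in when it is done.

Besides the shell and the picture viewer there is one more tool, called after "Call:" by a JSON object that holds its "method" and its "body". carry_out: Moves the arm, as the interface text tells. Its arguments: {"type":"object","properties":{"steps":{"type":"array","items":{"type":"array","items":{"type":"number"}}},"newtons":{"type":"number"}},"required":["steps"]}

```bash
mkdir -p pics
cat > h.py <<'E'
import numpy as np, cv2
from bench import observe, cams, manip, nets
def cam(n):
    p=cams.camera_params(n); return np.array(p["intrinsics"]),np.array(p["origin"]),np.array(p["rotation"])
def ray(n,u,v):
    K,o,R=cam(n); d=R@np.linalg.solve(K,[u,v,1.]); return o,d
def atz(n,u,v,z):
    o,d=ray(n,u,v); return o+d*(z-o[2])/d[2]
def proj(n,P):
    K,o,R=cam(n); q=K@(R.T@(np.array(P,float)-o)); return q[:2]/q[2]
def save(n,f,crop=None,s=1.5):
    im=cams.get_image(n)[:,:,::-1].copy()
    if crop: x,y,w,h=crop; im=im[y:y+h,x:x+w]
    cv2.imwrite("pics/"+f,cv2.resize(im,None,fx=s,fy=s,interpolation=cv2.INTER_CUBIC))
E
python3 - <<'E'
from h import *
save("top","t0.png");save("side","s0.png")
for n in("top","side"):
    K,o,R=cam(n);print(n,K.round(1).tolist(),o.round(1),R.round(3).tolist())
    for l in ["large_cup_c","medium_cup_c","small_cup_c","label_c","shelf","jar","stopper","reagent"]:
        print(l,[(np.round(d["extent"]).astype(int).tolist(),round(d["score"],2)) for d in nets.recognise(n,l)])
s=observe();print(s)
E
```

```text
top [[384.4, 0.0, 254.9], [0.0, 384.4, 200.0], [0.0, 0.0, 1.0]] [ 420.5  -49.3 1077.2] [-170.375, -1.025, -91.202]
large_cup_c [([172, 194, 32, 33], 0.94), ([244, 117, 40, 50], 0.59)]
medium_cup_c [([329, 184, 29, 28], 0.97), ([374, 205, 34, 33], 0.77), ([320, 142, 29, 31], 0.56), ([246, 118, 38, 48], 0.43)]
small_cup_c [([301, 163, 19, 24], 0.7), ([307, 218, 10, 8], 0.6), ([272, 183, 18, 23], 0.5)]
label_c [([281, 233, 22, 5], 0.67)]
shelf [([104, 175, 113, 85], 0.68)]
jar [([330, 240, 23, 23], 0.65)]
stopper [([310, 218, 8, 11], 0.58)]
reagent [([117, 190, 29, 23], 0.76), ([103, 174, 113, 84], 0.33)]
side [[415.2, 0.0, 261.0], [0.0, 415.2, 193.0], [0.0, 0.0, 1.0]] [ 183.8 -751.3  669.5] [-127.198, 0.416, -30.89]
large_cup_c [([206, 154, 35, 33], 0.77), ([273, 253, 15, 19], 0.62)]
medium_cup_c [([311, 251, 36, 42], 0.83), ([326, 301, 36, 55], 0.8), ([350, 224, 37, 41], 0.55)]
small_cup_c [([275, 193, 22, 41], 0.88), ([311, 211, 22, 39], 0.81)]
label_c [([242, 220, 11, 41], 0.88)]
shelf [([161, 131, 98, 74], 0.8)]
jar [([252, 277, 24, 40], 0.89), ([195, 123, 22, 31], 0.62), ([160, 133, 99, 74], 0.34)]
stopper [([276, 251, 13, 20], 0.51)]
reagent [([162, 130, 99, 71], 0.69), ([197, 123, 18, 29], 0.55)]
{'time': 0.9, 'qpos': array([ 6.06712438e+01,  2.05600586e+01,  8.65409714e+01,  1.15034359e-03,
        7.29099883e+01, -6.59502264e+00]), 'joint_vel': array([-0.12082817,  0.00459026, -0.00150738, -0.07204911,  0.0814202 ,
        0.03286219]), 'tau': array([ 1.74374145e-04, -5.15306783e+01, -2.71139163e+01,  6.75974437e-02,
        2.42193241e-02, -3.38041718e-05]), 'ee_pos': array([231.84280878, 553.33332119, 200.18901824]), 'tcp_rot': array([-1.79989181e+02, -2.35766539e-03,  1.57265928e+02]), 'force': array([-0.05123237, -0.7587528 ,  0.42862588]), 'torque': array([ 0.00893548, -0.03261182,  0.01806546]), 'grasp_force': 0.0, 'gripper_width': 87.98003591896739}
```

View pics/t0.png

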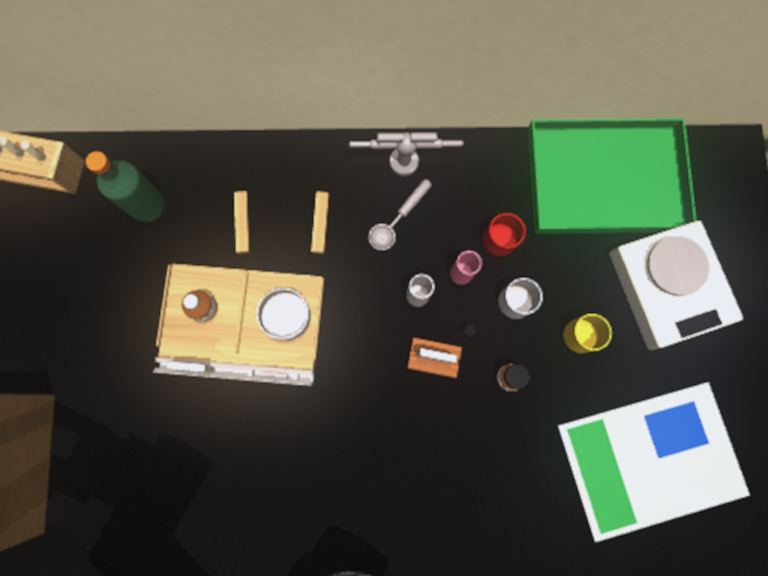

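View pics/s0.png

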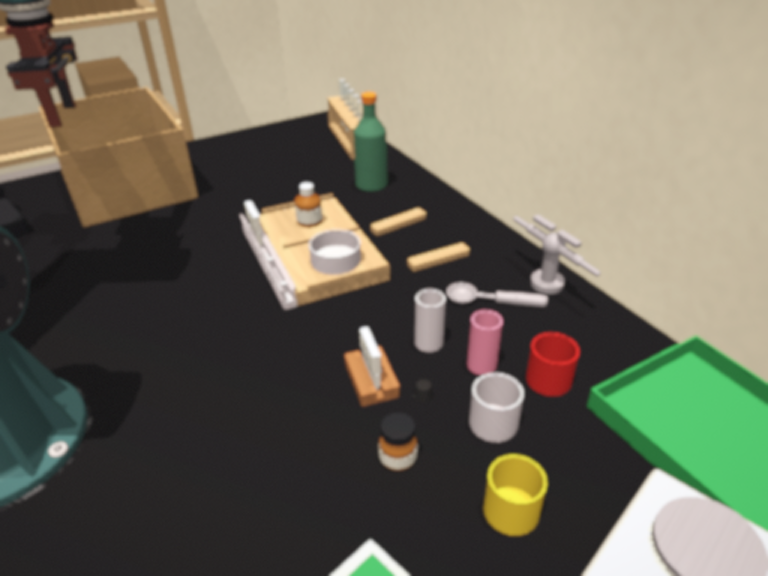

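Top view (640-scale px /1.5 = image px): shelf on the left; medium-cup candidates: grey (347,199), red (336,156), yellow (392,222) – the grey aluminium one fits; small-cup candidates: grey (280,194), pink (311,178) – grey fits. Label in its stand at (291,237). Confirming in one enlarged crop.

```bash
sed -i 's/np.array(p\["rotation"\])/Rotation.from_euler("xyz",p["rotation"],degrees=True).as_matrix()/; 1a from scipy.spatial.transform import Rotation\nfrom scipy.optimize import least_squares' h.py
cat >> h.py <<'E'
def cyl(n,x,y,z0,z1,r):
    a=np.linspace(0,2*np.pi,48,endpoint=False)
    p=np.array([proj(n,[x+r*np.cos(t),y+r*np.sin(t),z]) for t in a for z in(z0,z1)])
    lo,hi=p.min(0),p.max(0); return np.r_[lo,hi]
def fitcyl(boxes,z0,z1,r,g):
    def f(q): return np.concatenate([cyl(n,q[0],q[1],z0,z1,r)-np.array([b[0],b[1],b[0]+b[2],b[1]+b[3]]) for n,b in boxes])
    s=least_squares(f,g,loss="soft_l1"); return s.x,s.fun
def greybox(n,b,m=5,thr=90):
    im=cams.get_image(n).astype(int); x,y,w,h=[int(v) for v in b]
    c=im[y-m:y+h+m,x-m:x+w+m]; k=((c.max(2)>thr)&(c.max(2)-c.min(2)<45)).astype(np.uint8)
    _,_,st,_=cv2.connectedComponentsWithStats(k); i=1+np.argmax(st[1:,4]); return [st[i,0]+x-m,st[i,1]+y-m,st[i,2],st[i,3]]
E
python3 - <<'E'
from h import *
print(cam("top")[2].round(2).tolist())
for nm,bt,bs,z0,z1,r in [("med",[329,184,29,28],[311,251,36,42],0,64,33),("small",[272,183,18,23],[275,193,22,41],0,90,22),("large",[172,194,32,33],[206,154,35,33],30,68,46)]:
    g=atz("top",bt[0]+bt[2]/2,bt[1]+bt[3]/2,z1)[:2]
    B=[("top",bt),("side",bs)]
    print(nm,"nets",fitcyl(B,z0,z1,r,g)[0].round(1))
    if nm!="large":
        B=[(n,greybox(n,b)) for n,b in B]; q,f=fitcyl(B,z0,z1,r,g); print(B,q.round(1),f.round(1))
print(atz("top",110+3,177,30),[atz("top",u/1.5,v/1.5,30)[:2].round(0) for u,v in[(170,265),(324,275)]])
a=cams.get_image("top")[:,:,::-1];s=cams.get_image("side")[:,:,::-1]
R=lambda im,x,y,w,h,k:cv2.resize(im[y:y+h,x:x+w],(w*k,h*k),interpolation=cv2.INTER_CUBIC)
T=np.zeros((600,800,3),np.uint8)
T[0:300,0:400]=R(a,100,172,133,100,3)[:300,:399].__class__ and cv2.resize(a[172:262,100:220],(400,300),interpolation=cv2.INTER_CUBIC)
T[0:300,400:]=cv2.resize(a[180:270,265:385],(400,300),interpolation=cv2.INTER_CUBIC)
T[300:,0:400]=cv2.resize(s[125:215,155:275],(400,300),interpolation=cv2.INTER_CUBIC)
T[300:,400:]=cv2.resize(s[185:305,225:385],(400,300),interpolation=cv2.INTER_CUBIC)
cv2.imwrite("pics/m1.png",T)
E
```

```text
[[-0.02, -0.99, 0.17], [-1.0, 0.02, -0.02], [0.02, -0.17, -0.99]]Traceback (most recent call last):
  File "<stdin>", line 6, in <module>
  File "h.py", line 23, in fitcyl
    s=least_squares(f,g,loss="soft_l1"); return s.x,s.fun
    return func(*args, **kwargs)
    result = trf(vector_fun.fun, vector_fun.jac, x0, f0, J0, lb, ub, ftol, xtol,
                 gtol, max_nfev, x_scale, loss_function, tr_solver,
                 tr_options.copy(), verbose, callback=callback_wrapped)
    return trf_no_bounds(
        fun, jac, x0, f0, J0, ftol, xtol, gtol, max_nfev, x_scale,
        loss_function, tr_solver, tr_options, verbose, callback=callback)
    J = jac(x)
    self._update_jac()
    ~~~~~~~~~~~~~~~~^^
    self.J = self.jac_wrapped(xp_copy(self.x), f0=self.f)
             ~~~~~~~~~~~~~~~~^^^^^^^^^^^^^^^^^^^^^^^^^^^^
    J, dct = approx_derivative(
             ~~~~~~~~~~~~~~~~~^
        self.fun,
        ^^^^^^^^^
    ...<2 lines>...
        **self.finite_diff_options,
        ^^^^^^^^^^^^^^^^^^^^^^^^^^^
    )
    ^
    J, _nfev = _dense_difference(fun_wrapped, x0, f0, h,
           
[... 637 characters left out ...]
(q): return np.concatenate([cyl(n,q[0],q[1],z0,z1,r)-np.array([b[0],b[1],b[0]+b[2],b[1]+b[3]]) for n,b in boxes])
                                     ~~~^^^^^^^^^^^^^^^^^^^^^
  File "h.py", line 19, in cyl
    p=np.array([proj(n,[x+r*np.cos(t),y+r*np.sin(t),z]) for t in a for z in(z0,z1)])
                ~~~~^^^^^^^^^^^^^^^^^^^^^^^^^^^^^^^^^^^
  File "h.py", line 12, in proj
    K,o,R=cam(n); q=K@(R.T@(np.array(P,float)-o)); return q[:2]/q[2]
          ~~~^^^
  File "h.py", line 6, in cam
    p=cams.camera_params(n); return np.array(p["intrinsics"]),np.array(p["origin"]),Rotation.from_euler("xyz",p["rotation"],degrees=True).as_matrix()
ValueError: time passes only in moves, steps and waits
```

Too many parameter calls; cache them.

```bash
sed -i 's/^def cam(n):/from functools import cache\n@cache\ndef cam(n):/' h.py
cat > m.py <<'E'
from h import *
for nm,bt,bs,z0,z1,r in [("med",[329,184,29,28],[311,251,36,42],0,64,33),("small",[272,183,18,23],[275,193,22,41],0,90,22),("large",[172,194,32,33],[206,154,35,33],30,68,46)]:
    g=atz("top",bt[0]+bt[2]/2,bt[1]+bt[3]/2,z1)[:2]
    B=[("top",bt),("side",bs)]
    q,f=fitcyl(B,z0,z1,r,g); print(nm,"nets",q.round(1),f.round(1))
    if nm!="large":
        B=[(n,greybox(n,b)) for n,b in B]; q,f=fitcyl(B,z0,z1,r,g); print(B,q.round(1),f.round(1))
print([atz("top",u/1.5,v/1.5,30)[:2].round(0) for u,v in[(170,265),(324,275)]])
a=cams.get_image("top")[:,:,::-1];s=cams.get_image("side")[:,:,::-1]
T=np.zeros((600,800,3),np.uint8)
R=lambda im,x,y,w:cv2.resize(im[y:y+w*3//4,x:x+w],(400,300),interpolation=cv2.INTER_CUBIC)
T[:300,:400]=R(a,100,172,120);T[:300,400:]=R(a,265,180,120);T[300:,:400]=R(s,155,125,120);T[300:,400:]=R(s,225,185,160)
cv2.imwrite("pics/m1.png",T)
E
python3 m.py
```

```text
med nets [ 596.7 -320.4] [ 1.3  0.6  1.7 -0.   0.1 -4.6 -0.4 -0.9]
[('top', [np.int32(335), np.int32(185), np.int32(27), np.int32(27)]), ('side', [np.int32(313), np.int32(246), np.int32(37), np.int32(50)])] [ 596.2 -329.3] [-1.6 -0.3  1.   0.1  0.5  3.1 -0.6 -0.8]
small nets [ 609.1 -141.8] [-0.5  0.1  0.3 -1.   0.6 -0.1 -1.4  0.7]
[('top', [np.int32(272), np.int32(182), np.int32(18), np.int32(22)]), ('side', [np.int32(276), np.int32(189), np.int32(26), np.int32(46)])] [ 612.7 -142.3] [-0.4 -0.2  0.5 -0.3  0.9  3.5 -5.  -0.8]
large nets [570.4 101.8] [ 0.3 -2.2  4.7  0.6 -0.6 -1.2 -0.5 -3.4]
[array([670., 319.]), array([647.,  35.])]
```

View pics/m1.png

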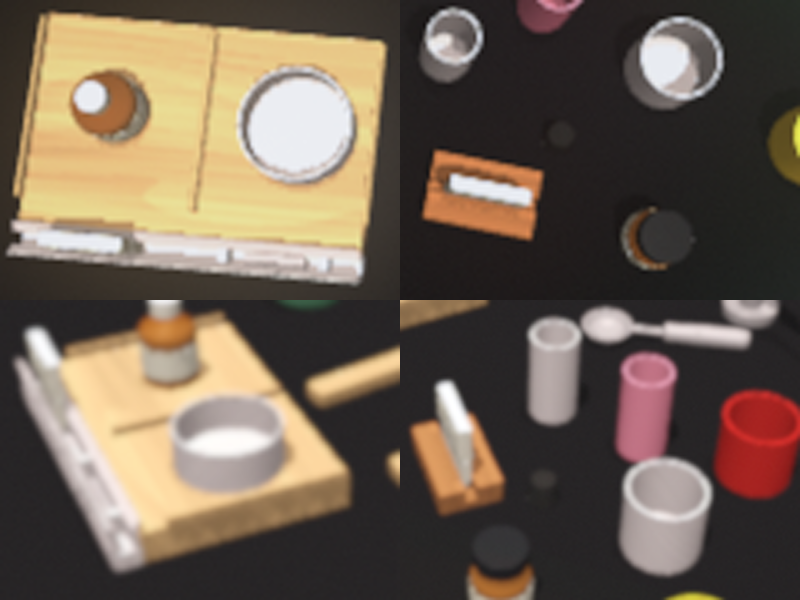

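Crop confirms: grey medium cup rim at top px (349,197), grey small cup rim at (281,191), large cup rim (189,209), label top (292,237) in its wooden stand. Now the geometry, with an overlay of the predicted shelf/slot.

```bash
cat > m2.py <<'E'
from h import *
A=lambda u,v:(100+u/10*3,172+v/10*3); B=lambda u,v:(265+(u-400)*.3,180+v*.3)
C=lambda u,v:(155+u*.3,125+(v-300)*.3); D=lambda u,v:(225+(u-400)*.4,185+(v-300)*.4)
for n,t,s,z in [("small",B(454,38),D(554,333),90),("med",B(681,58),D(667,490),64),("large",A(297,125),C(228,430),68),("labeltop",B(490,189),D(455,402),78),("fitlabeltop",A(77,240),C(40,345),86)]:
    print(n,atz("top",*t,z)[:2].round(1),atz("side",*s,z)[:2].round(1))
print("label ends",atz("top",*B(450,183),78).round(0),atz("top",*B(530,196),78).round(0))
pts=[("top",A(45,12),(100,140,30)),("top",A(385,40),(100,-140,30)),("side",C(222,315),(100,140,30)),("side",C(348,470),(100,-140,30))]
def loc(q,p): c,s=np.cos(q[2]),np.sin(q[2]); return [q[0]+c*p[0]-s*p[1],q[1]+s*p[0]+c*p[1],p[2]]
f=lambda q:np.concatenate([proj(n,loc(q,p))-np.array(u) for n,u,p in pts])
s=least_squares(f,[560,180,-.08],x_scale=[1,1,.01]);q=s.x;print("shelf",q[:2].round(1),np.degrees(q[2]).round(2),s.fun.round(1))
T=np.zeros((600,800,3),np.uint8)
for i,(n,x,y) in enumerate([("top",100,226),("side",155,125)]):
    k=7; w=114;h=42 if i==0 else 85
    im=cams.get_image(n)[:,:,::-1]
    c=cv2.resize(im[y:y+h,x:x+w],(w*k,h*k),interpolation=cv2.INTER_CUBIC)
    if i: c=cv2.resize(im[y+5:y+80,x:x+w-30],None,fx=4,fy=4,interpolation=cv2.INTER_CUBIC); 
    kk=4 if i else 7; y0=y+5 if i else y
    for P,col in [([(100,140,30),(100,-140,30),(-100,-140,30),(-100,140,30)],(0,255,0)),([(-76,-33,41),(-76,-107,41),(-101,-107,41),(-101,-33,41)],(0,0,255))]:
        uv=np.array([(proj(n,loc(q,p))-[x,y0]+.5)*kk for p in P]).round().astype(np.int32); cv2.polylines(c,[uv],True,col,1)
    if i: T[295:295+300,:c.shape[1]]=c[:300]
    else: T[:h*k,:w*k]=c
cv2.imwrite("pics/m2.png",T)
E
python3 m2.py
```

```text
small [ 609.  -139.8] [ 611.8 -140.9]
med [ 594.4 -325. ] [ 595.  -328.7]
large [568.8 103.5] [567.4  91.7]
labeltop [ 491.  -165.2] [ 495.4 -164.1]
fitlabeltop [480.4 267.9] [479.3 267.1]
label ends [ 496. -134.   78.] [ 485. -196.   78.]
shelf [560.2 188.9] -5.63 [ 0.3 -0.1 -1.1 -0.5  0.2  1.6 -0.2  0.5]
```

View pics/m2.png

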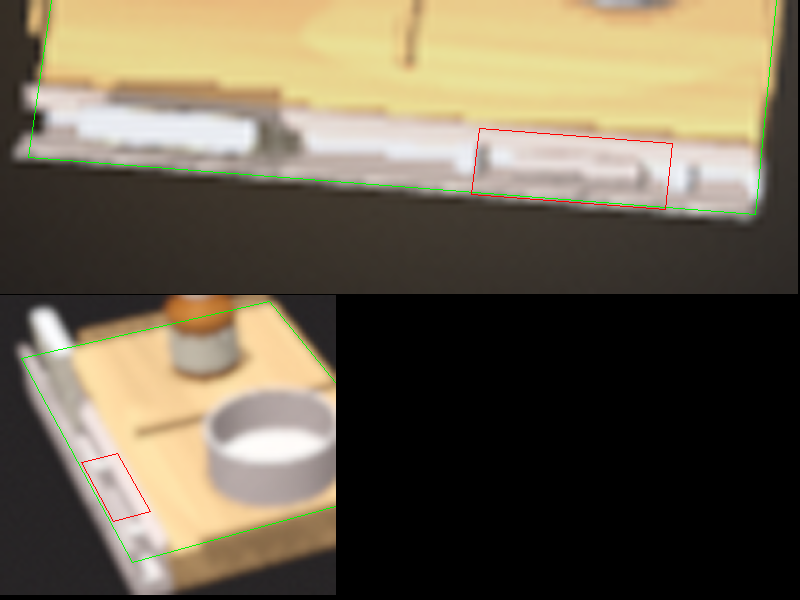

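The overlay fits the board (green); fitted left label gives local (-87.5,+70.3), so the slot should be at local about (-87.5,-70). Next: an enlarged look at the slot, plus neighbours' positions and the move helper.

```bash
cat >> h.py <<'E'
def to(x,y,z,yaw):
    s=observe(); R=Rotation.from_euler("xyz",s["tcp_rot"],degrees=True).as_matrix()
    d=R.T@(np.array([x,y,z])-s["ee_pos"]); sp=(s["tcp_rot"][2]-yaw+180)%360-180
    print("t",round(s["time"],2),"at",s["ee_pos"].round(1),s["tcp_rot"].round(1),"shift cm",(d/10).round(2),"spin",round(sp,1))
SH=np.array([560.2,188.9,np.radians(-5.63)])
def loc(p,q=SH): c,s=np.cos(q[2]),np.sin(q[2]); return [q[0]+c*p[0]-s*p[1],q[1]+s*p[0]+c*p[1],p[2]]
E
python3 - <<'E'
from h import *
for n,u,v,z in [("red",505/1.5,233/1.5,64),("yellow",592/1.5,331/1.5,64),("pink",467/1.5,265/1.5,90),("jar",514/1.5,376/1.5,62),("stopper",470/1.5,330/1.5,24),("reagent",197/1.5,302/1.5,110)]: print(n,atz("top",u,v,z)[:2].round(0))
T=np.zeros((600,800,3),np.uint8)
for i,(n,x,y,w,h) in enumerate([("top",160,238,50,19),("side",170,158,35,50)]):
    im=cams.get_image(n)[:,:,::-1][y:y+h,x:x+w]; k=16 if i==0 else 5.8
    c=np.clip((cv2.resize(im,None,fx=k,fy=k,interpolation=cv2.INTER_CUBIC).astype(float)-60)*1.3,0,255).astype(np.uint8)
    for ly in(-33,-70,-107):
        for z,col in((41,(0,0,255)),(24,(255,0,0))):
            for lx in ((-94,-81) if z==24 else(-100,-75)):
                p=((proj(n,loc((lx,ly,z)))-[x,y]+.5)*k).round().astype(int); cv2.circle(c,tuple(map(int,p)),3,col,-1)
    if i==0:T[:c.shape[0],:c.shape[1]]=c
    else:T[308:308+min(c.shape[0],290),:c.shape[1]]=c[:290]
cv2.imwrite("pics/m3.png",T)
print("slot",loc((-87.5,-70,41)))
to(595,-326.5,150,80)
E
```

```text
red [ 712. -298.]
yellow [ 529. -443.]
pink [ 647. -221.]
jar [ 453. -299.]
stopper [ 540. -232.]
reagent [586. 243.]
slot [np.float64(466.2548061540629), np.float64(127.82176694394889), 41]
t 1.4 at [231.9 553.3 200.2] [-180.    -0.   157.3] shift cm [-67.5  -67.11   5.03] spin 77.3
```

View pics/m3.png

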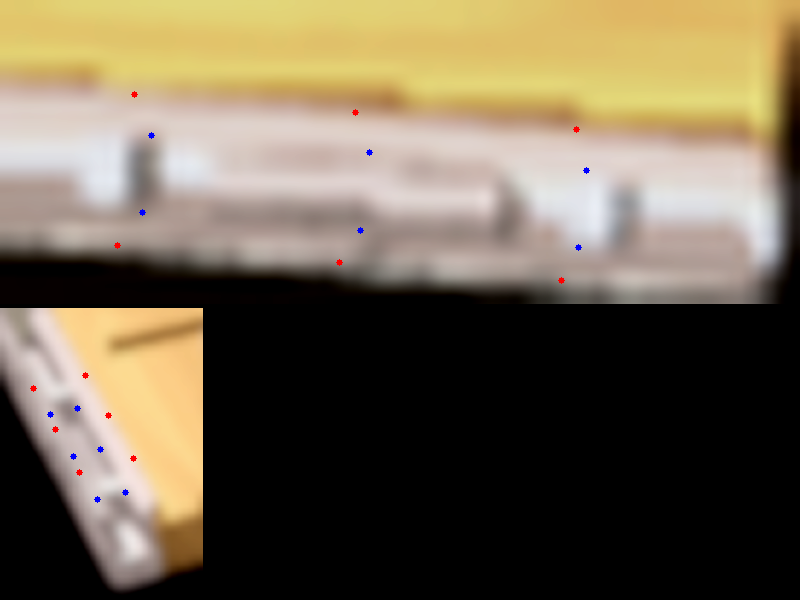

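Slot: end blocks at u≈130 and ≈575 (16x crop), the clip between, centred at u≈351, so slot local ≈(-87.5,-69), world ≈(466.4,128.8). Move to above the medium cup.

Call:
{"method": "carry_out", "body": {"steps": [[-67.5,-67.1,5,77,1],[-67.5,-67.1,5,77,1],[-67.5,-67.1,5,77,1],[-67.5,-67.1,5,77,1],[-67.5,-67.1,5,77,1],[-67.5,-67.1,5,77,1],[-67.5,-67.1,5,77,1],[-67.5,-67.1,5,77,1],[-67.5,-67.1,5,77,1],[-67.5,-67.1,5,77,1]]}}

```text
time: 2.4
ee_pos: [423.1, 89.9, 174.3]
tcp_rot: [179.9, -0.0, 80.0]
force: [0.8, 0.8, 0.3]
gripper_width: 88.0
grasp_force: 0.0
```

```bash
python3 -c "
from h import *
to(595,-326.5,150,80)"
```

```text
t 2.4 at [423.1  89.9 174.3] [179.9  -0.   80. ] shift cm [-38.03  24.14   2.45] spin 0.0
```

Call:
{"method": "carry_out", "body": {"steps": [[-38,24.1,2.5,0,1],[-38,24.1,2.5,0,1],[-38,24.1,2.5,0,1],[-38,24.1,2.5,0,1],[-38,24.1,2.5,0,1],[-38,24.1,2.5,0,1],[-38,24.1,2.5,0,1],[-38,24.1,2.5,0,1],[-38,24.1,2.5,0,1],[-38,24.1,2.5,0,1]]}}

```text
time: 3.4
ee_pos: [597.8, -330.0, 148.4]
tcp_rot: [179.8, 0.2, 80.0]
force: [0.6, 0.3, 0.4]
gripper_width: 87.8
grasp_force: 0.0
```

Run:
```python
from h import *
to(595,-326.5,38,80)
T=np.zeros((480,800,3),np.uint8)
for i,(n,x,y,w,h) in enumerate([("top",290,150,100,120),("side",280,200,100,120)]):
    im=cams.get_image(n)[:,:,::-1][y:y+h,x:x+w]; c=cv2.resize(im,None,fx=4,fy=4,interpolation=cv2.INTER_CUBIC)
    s=observe()["ee_pos"]
    p=((proj(n,s)-[x,y]+.5)*4).round().astype(int); cv2.circle(c,tuple(map(int,p)),3,(0,255,0),-1)
    for a in np.linspace(0,6.28,40):
        p=((proj(n,[595+33*np.cos(a),-326.5+33*np.sin(a),64])-[x,y]+.5)*4).round().astype(int); cv2.circle(c,tuple(map(int,p)),1,(0,0,255),-1)
    T[:,i*400:i*400+400]=c
cv2.imwrite("pics/m4.png",T)
```

```text
t 3.4 at [ 597.8 -330.   148.4] [179.8   0.2  80. ] shift cm [ 0.33 -0.37 11.03] spin 0.0
```

View pics/m4.png

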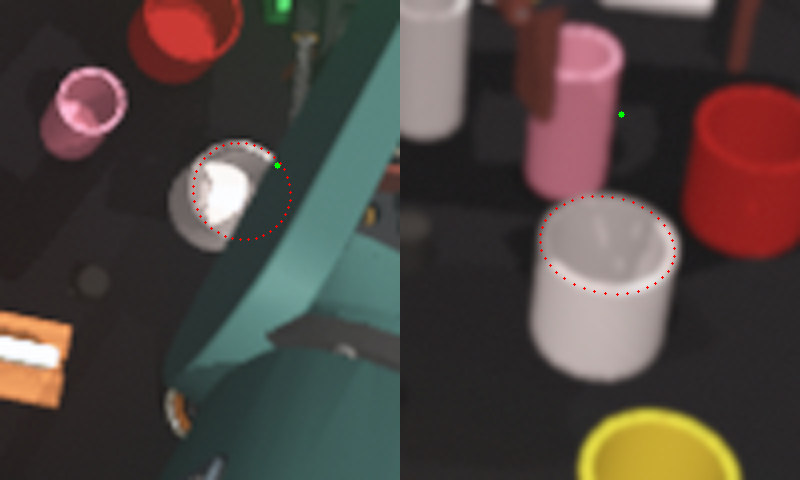

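Overlay fits the medium cup rim in both views (top crop (242,190), side (607,245)). Descend.

Call:
{"method": "carry_out", "body": {"steps": [[0,0,4,0,1],[0,0,7,0,1],[0,0,8,0,1],[0,0,8,0,1],[0,0,8,0,1]]}}

```text
time: 4.0
ee_pos: [596.4, -323.1, 70.4]
tcp_rot: [179.9, 0.0, 80.3]
force: [0.7, -0.6, 0.5]
gripper_width: 88.1
grasp_force: 0.0
```

```bash
python3 -c "
from h import *
to(595,-326.5,38,80)"
```

```text
t 4.0 at [ 596.4 -323.1   70.4] [179.9   0.   80.3] shift cm [-0.36 -0.08  3.24] spin 0.3
```

Call:
{"method": "carry_out", "body": {"steps": [[-0.3,0,1.5,0,1],[-0.3,0,3.2,0,1],[-0.3,0,3.2,0,1],[-0.3,0,3.2,0,-1],[-0.3,0,3.2,0,-1],[-0.3,0,3.2,0,-1],[-0.3,0,3.2,0,-1],[-0.3,0,3.2,0,-1],[-0.3,0,3.2,0,-1]], "newtons": 20}}

```text
time: 4.9
ee_pos: [595.9, -326.8, 37.9]
tcp_rot: [179.9, 0.0, 80.3]
force: [0.9, 0.3, 5.6]
gripper_width: 64.1
grasp_force: 20.0
```

Call:
{"method": "carry_out", "body": {"steps": [[0,0,-1,0,-1],[0,0,-4,0,-1],[0,0,-8,0,-1],[0,0,-12,0,-1],[0,0,-13.5,0,-1],[0,0,-13.5,0,-1],[0,0,-13.5,0,-1]]}}

```text
time: 5.6
ee_pos: [594.3, -325.8, 170.8]
tcp_rot: [-179.9, -0.0, 80.3]
force: [-0.9, -1.1, -0.8]
gripper_width: 64.2
grasp_force: 20.0
```

```bash
python3 -c "
from h import *
print(observe()['grasp_force'],observe()['gripper_width'],observe()['force'])
to(569,100,172,80)
a=cams.get_image('top')[:,:,::-1];s=cams.get_image('side')[:,:,::-1]
k=lambda im:cv2.resize(im,(400,300),interpolation=cv2.INTER_AREA)
cv2.imwrite('pics/m5.png',np.hstack([k(a),k(s)]))
# large cup refined from masks
import json
"
```

```text
19.99873091757763 64.18292185046428 [-0.8897252  -1.10360364 -0.82242802]
t 5.6 at [ 594.3 -325.8  170.8] [-179.9   -0.    80.3] shift cm [41.54 -9.7  -0.08] spin 0.3
```

View pics/m5.png

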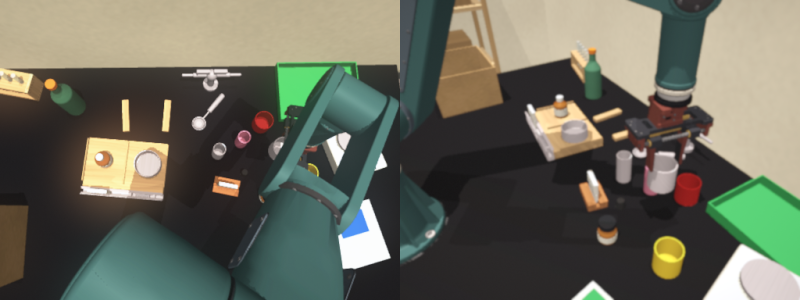

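Run:
```python
from h import *
print(proj("side",[569,103,68]),proj("side",[569,97,68]))
for n,b in (("top",[172,194,32,33]),("side",[206,154,35,33])):
    im=cams.get_image(n).astype(int);x,y,w,h=b;m=4
    c=im[y-m:y+h+m,x-m:x+w+m];k=((c.max(2)-c.min(2))<40).astype(np.uint8)
    _,_,st,_=cv2.connectedComponentsWithStats(k);i=1+np.argmax(st[1:,4]);print(n,st[i,:2]+[x-m,y-m],st[i,2:])
    for q in((569,103),(569,97)): print(q,cyl(n,*q,30,68,46).round(1))
```

```text
[222.03679217 161.83840987] [223.05253448 162.88859955]
top [171 192] [ 36  35 970]
(569, 103) [171.8 192.3 208.2 228.2]
(569, 97) [174.1 192.3 210.4 228.1]
side [207 154] [ 33  29 837]
(569, 103) [204.7 152.7 239.9 183.5]
(569, 97) [205.6 153.7 240.9 184.7]
```

Call:
{"method": "carry_out", "body": {"steps": [[41.8,-9.5,0,0,-1],[41.8,-9.5,0,0,-1],[41.8,-9.5,0,0,-1],[41.8,-9.5,0,0,-1],[41.8,-9.5,0,0,-1],[41.8,-9.5,0,0,-1],[41.8,-9.5,0,0,-1],[41.8,-9.5,0,0,-1],[41.8,-9.5,0,0,-1],[41.8,-9.5,0,0,-1]]}}

```text
time: 6.8
ee_pos: [570.9, 105.5, 170.9]
tcp_rot: [-179.9, -0.0, 80.5]
force: [-0.1, -0.2, -1.2]
gripper_width: 64.1
grasp_force: 20.0
```

Call:
{"method": "carry_out", "body": {"steps": [[0,0,0,0,-1],[0,0,0,0,-1],[0,0,0,0,-1],[0,0,0,0,-1]]}}

```text
time: 7.2
ee_pos: [572.4, 100.4, 171.9]
tcp_rot: [-180.0, 0.0, 80.2]
force: [-0.1, 0.4, -1.3]
gripper_width: 63.8
grasp_force: 20.0
```

```bash
python3 -c "
from h import *
to(571,102,74,80.3)"
```

```text
t 7.2 at [572.4 100.4 171.9] [-180.     0.    80.2] shift cm [ 0.13 -0.16  9.79] spin -0.1
```

Descend into the large cup, slowly at the end.

Call:
{"method": "carry_out", "body": {"steps": [[0.1,-0.1,4,0,-1],[0.1,-0.1,7.5,0,-1],[0.1,-0.1,8.2,0,-1],[0.1,-0.1,8.7,0,-1],[0.1,-0.1,9.2,0,-1],[0.1,-0.1,9.6,0,-1],[0.1,-0.1,9.8,0,-1],[0.1,-0.1,9.8,0,-1]]}}

```text
time: 8.0
ee_pos: [571.8, 102.8, 74.5]
tcp_rot: [180.0, -0.0, 80.3]
force: [1.1, 0.5, -0.4]
gripper_width: 63.7
grasp_force: 20.0
```

Call:
{"method": "carry_out", "body": {"steps": [[0,0,0.15,0,-1],[0,0,0.2,0,-1],[0,0,0.2,0,1],[0,0,0.2,0,1],[0,0,0.2,0,1],[0,0,0.2,0,1],[0,0,0.2,0,1],[0,0,-4,0,1],[0,0,-9,0,1],[0,0,-12,0,1]]}}

```text
time: 9.0
ee_pos: [572.7, 102.9, 197.3]
tcp_rot: [179.8, -0.0, 80.3]
force: [1.4, 0.6, -0.4]
gripper_width: 87.7
grasp_force: 0.0
```

```bash
python3 -c "
from h import *
to(610,-140.5,180,80)"
```

```text
t 9.0 at [572.7 102.9 197.3] [179.8  -0.   80.3] shift cm [-23.36   7.78   1.74] spin 0.3
```

Call:
{"method": "carry_out", "body": {"steps": [[-23.4,7.8,1.7,0,1],[-23.4,7.8,1.7,0,1],[-23.4,7.8,1.7,0,1],[-23.4,7.8,1.7,0,1],[-23.4,7.8,1.7,0,1],[-23.4,7.8,1.7,0,1],[-23.4,7.8,1.7,0,1],[-23.4,7.8,1.7,0,1],[-23.4,7.8,1.7,0,1],[-23.4,7.8,1.7,0,1]]}}

```text
time: 10.0
ee_pos: [608.7, -139.5, 177.3]
tcp_rot: [180.0, -0.0, 80.4]
force: [0.2, -0.4, -0.2]
gripper_width: 88.0
grasp_force: 0.0
```

Run:
```python
from h import *
to(610,-140.5,65,80)
T=np.zeros((400,800,3),np.uint8)
for i,(n,x,y) in enumerate([("top",130,170),("side",190,120)]):
    w=100 if i==0 else 100
    im=cams.get_image(n)[:,:,::-1][y:y+w,x:x+w]; c=cv2.resize(im,None,fx=4,fy=4,interpolation=cv2.INTER_CUBIC)
    for P,r,z,col in [((572,102.5),33,98,(0,0,255)),((569,102),46,68,(255,0,0)),((610,-140.5),22,90,(0,0,255))]:
      for a in np.linspace(0,6.28,40):
        p=((proj(n,[P[0]+r*np.cos(a),P[1]+r*np.sin(a),z])-[x,y]+.5)*4).round().astype(int); cv2.circle(c,tuple(map(int,p)),1,col,-1)
    T[:,i*400:i*400+400]=c
cv2.imwrite("pics/m6.png",T)
```

```text
t 10.0 at [ 608.7 -139.5  177.3] [180.   -0.   80.4] shift cm [-0.08  0.14 11.23] spin 0.4
```

View pics/m6.png

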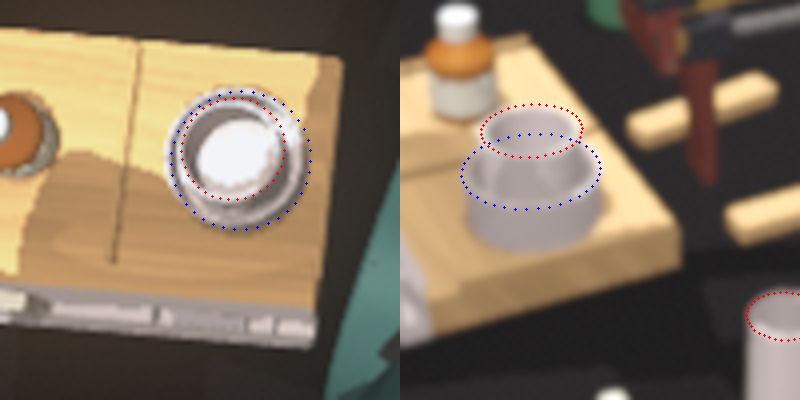

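Medium sits in the large cup (top crop (235,150), rim overlay agrees); the small cup's rim overlay also fits. Pick the small cup.

Call:
{"method": "carry_out", "body": {"steps": [[0,0.1,4,0,1],[0,0.1,7,0,1],[0,0.1,9.5,0,1],[0,0.1,11.2,0,1],[0,0.1,11.2,0,1],[0,0.1,11.2,0,-1],[0,0.1,11.2,0,-1],[0,0.1,11.2,0,-1],[0,0.1,11.2,0,-1],[0,0.1,11.2,0,-1]], "newtons": 15}}

```text
time: 11.1
ee_pos: [610.1, -141.3, 65.7]
tcp_rot: [179.9, 0.0, 80.3]
force: [-0.2, -0.1, 0.0]
gripper_width: 51.4
grasp_force: 0.0
```

Call:
{"method": "carry_out", "body": {"steps": [[0,0,0,0,-1],[0,0,0,0,-1],[0,0,0,0,-1]]}}

```text
time: 11.4
ee_pos: [610.0, -141.4, 65.3]
tcp_rot: [180.0, 0.0, 80.3]
force: [-0.2, -0.6, 2.2]
gripper_width: 42.4
grasp_force: 15.0
```

Call:
{"method": "carry_out", "body": {"steps": [[0,0,-1,0,-1],[0,0,-5,0,-1],[0,0,-10,0,-1],[0,0,-14,0,-1],[0,0,-14,0,-1],[0,0,-14,0,-1]]}}

```text
time: 12.0
ee_pos: [610.2, -141.3, 206.5]
tcp_rot: [179.9, 0.0, 80.3]
force: [-0.2, -0.5, -1.3]
gripper_width: 42.4
grasp_force: 15.0
```

```bash
python3 -c "
from h import *
to(572,102.5,205,80.3)"
```

```text
t 12.0 at [ 610.2 -141.3  206.5] [179.9   0.   80.3] shift cm [23.39 -7.89  0.12] spin -0.0
```

Call:
{"method": "carry_out", "body": {"steps": [[23.4,-7.9,0,0,-1],[23.4,-7.9,0,0,-1],[23.4,-7.9,0,0,-1],[23.4,-7.9,0,0,-1],[23.4,-7.9,0,0,-1],[23.4,-7.9,0,0,-1],[23.4,-7.9,0,0,-1],[23.4,-7.9,0,0,-1],[23.4,-7.9,0,0,-1],[23.4,-7.9,0,0,-1]]}}

```text
time: 13.0
ee_pos: [571.6, 101.4, 204.7]
tcp_rot: [-180.0, 0.0, 80.2]
force: [-0.9, -0.6, -1.4]
gripper_width: 42.4
grasp_force: 15.0
```

Run:
```python
from h import *
to(572,102.5,105,80.3)
s=observe()["ee_pos"]
T=np.zeros((400,800,3),np.uint8)
for i,(n,x,y) in enumerate([("side",180,90),("top",130,170)]):
    im=cams.get_image(n)[:,:,::-1][y:y+100,x:x+100]; c=cv2.resize(im,None,fx=4,fy=4,interpolation=cv2.INTER_CUBIC)
    for P,r,z,col in [((572,102.5),33,98,(0,0,255)),((s[0],s[1]),22,s[2]-65+90,(0,255,0)),((s[0],s[1]),22,s[2]-65,(0,255,0))]:
      for a in np.linspace(0,6.28,40):
        p=((proj(n,[P[0]+r*np.cos(a),P[1]+r*np.sin(a),z])-[x,y]+.5)*4).round().astype(int); cv2.circle(c,tuple(map(int,p)),1,col,-1)
    T[:,i*400:i*400+400]=c
cv2.imwrite("pics/m7.png",T)
```

```text
t 13.0 at [571.6 101.4 204.7] [-180.     0.    80.2] shift cm [0.12 0.03 9.97] spin -0.1
```

View pics/m7.png

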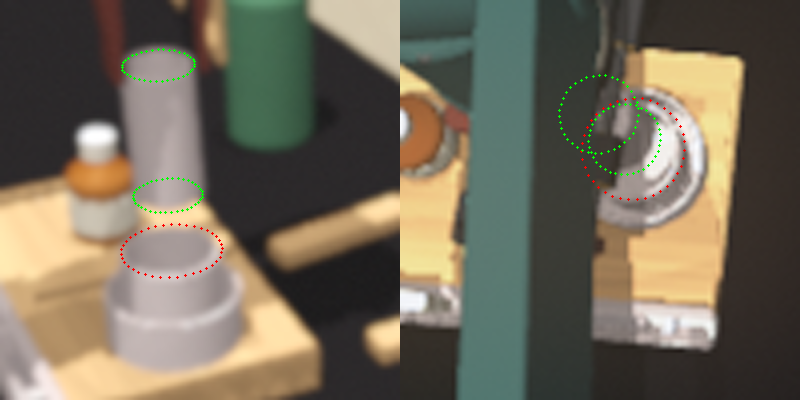

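Small cup hangs over the medium cup, aligned with its rim ring (side crop (165,195) above (170,250)). Lower and release.

Call:
{"method": "carry_out", "body": {"steps": [[0.1,0,3.5,0,-1],[0.1,0,6.5,0,-1],[0.1,0,8.2,0,-1],[0.1,0,9.1,0,-1],[0.1,0,9.6,0,-1],[0.1,0,9.9,0,-1],[0.1,0,10,0,-1],[0.1,0,10,0,-1]]}}

```text
time: 13.9
ee_pos: [572.2, 103.8, 105.7]
tcp_rot: [179.9, -0.0, 80.3]
force: [0.3, -0.6, 0.1]
gripper_width: 42.5
grasp_force: 15.0
```

Call:
{"method": "carry_out", "body": {"steps": [[0,0,0.15,0,-1],[0,0,0.22,0,-1],[0,0,0.22,0,1],[0,0,0.22,0,1],[0,0,0.22,0,1],[0,0,0.22,0,1],[0,0,-2,0,1],[0,0,-6,0,1],[0,0,-10,0,1],[0,0,-10,0,1]]}}

```text
time: 14.9
ee_pos: [575.6, 104.1, 210.8]
tcp_rot: [179.4, -0.1, 80.3]
force: [0.3, -0.9, -0.3]
gripper_width: 87.8
grasp_force: 0.0
```

```bash
python3 -c "
from h import *
to(493,-165,160,80)"
```

```text
t 14.9 at [575.6 104.1 210.8] [ 1.794e+02 -1.000e-01  8.030e+01] shift cm [-27.93  -3.65   4.98] spin 0.3
```

Call:
{"method": "carry_out", "body": {"steps": [[-14,-1.8,0,0,1],[-27.9,-3.6,4.5,0,1],[-27.9,-3.6,4.5,0,1],[-27.9,-3.6,4.5,0,1],[-27.9,-3.6,4.5,0,1],[-27.9,-3.6,4.5,0,1],[-27.9,-3.6,4.5,0,1],[-27.9,-3.6,4.5,0,1],[-27.9,-3.6,4.5,0,1],[-27.9,-3.6,4.5,0,1]]}}

```text
time: 15.9
ee_pos: [489.4, -163.9, 160.2]
tcp_rot: [180.0, -0.0, 80.4]
force: [-0.6, -0.2, 0.1]
gripper_width: 87.5
grasp_force: 0.0
```

Run:
```python
from h import *
to(493,-165,49,80)
for l in("small_cup_c","medium_cup_c"): print(l,[(np.round(d["extent"]).astype(int).tolist(),round(d["score"],2)) for d in nets.recognise("top",l)[:4]])
T=np.zeros((600,800,3),np.uint8)
# white label mask
for n,(x,y,w,h) in(("top",(275,222,35,28)),("side",(232,212,30,55))):
    im=cams.get_image(n); c=im[y:y+h,x:x+w].astype(int); k=((c.min(2)>130)&(c.max(2)-c.min(2)<40)).astype(np.uint8)
    _,L,st,ce=cv2.connectedComponentsWithStats(k); i=1+np.argmax(st[1:,4]); print(n,st[i]+[x,y,0,0,0],cv2.minAreaRect(np.argwhere(L==i)[:,::-1].astype(np.float32)))
def box(q,ps): return [loc(p,q) for p in ps]
q=(493,-165,np.radians(-10))
for i,(n,x,y,w,h,k) in enumerate([("top",268,215,50,40,8),("side",225,205,50,75,8),("top",165,180,50,40,8),("side",195,125,50,40,8)]):
    im=cams.get_image(n)[:,:,::-1][y:y+h,x:x+w]; c=cv2.resize(im,None,fx=k,fy=k,interpolation=cv2.INTER_CUBIC)
    for z,l in((78,6),(42,6),(22,28)):
        yy=32 if z>22 else 45
        uv=np.array([((proj(n,p)-[x,y]+.5)*k) for p in box(q,[(l,yy,z),(l,-yy,z),(-l,-yy,z),(-l,yy,z)])]).round().astype(np.int32)
        if i<2: cv2.polylines(c,[uv],True,(0,0,255),1)
    if i==1: c=cv2.resize(c,(200,300))
    else: c=cv2.resize(c,(375,300))
    X=0 if i%2==0 else 400;Y=0 if i<2 else 300
    T[Y:Y+300,X:X+c.shape[1]]=c
cv2.imwrite("pics/m8.png",T)
```

```text
t 15.9 at [ 489.4 -163.9  160.2] [180.   -0.   80.4] shift cm [-0.05  0.37 11.12] spin 0.4
small_cup_c [([298, 164, 21, 23], 0.88)]
medium_cup_c [([376, 208, 29, 30], 0.79), ([318, 142, 30, 32], 0.79), ([181, 197, 20, 24], 0.74)]Traceback (most recent call last):
  File "<stdin>", line 8, in <module>
    return _wrapfunc(a, 'argmax', axis=axis, out=out, **kwds)
    return bound(*args, **kwds)
ValueError: attempt to get argmax of an empty sequence
```

Arm occludes it from the top; drop that mask step and use the picture.

Run:
```python
from h import *
T=np.zeros((600,800,3),np.uint8)
q=(493,-165,np.radians(-10)); I={n:cams.get_image(n)[:,:,::-1] for n in("top","side")}
a=cv2.imread("pics/t0.png")
for i,(n,x,y,w,h) in enumerate([("t0",268,215,50,40),("side",225,205,75,60),("top",165,180,50,40),("side",195,125,75,60)]):
    m="top" if n=="t0" else n; k=400/w
    c=a[int(y*1.5):int((y+h)*1.5),int(x*1.5):int((x+w)*1.5)] if n=="t0" else I[n][y:y+h,x:x+w]
    c=cv2.resize(c,(400,int(h*k)),interpolation=cv2.INTER_CUBIC)
    for z,l,yy in((78,6,32),(42,6,32),(22,28,45)):
        uv=np.array([((proj(m,loc(p,q))-[x,y]+.5)*k) for p in [(l,yy,z),(l,-yy,z),(-l,-yy,z),(-l,yy,z)]]).round().astype(np.int32)
        if i<2: cv2.polylines(c,[uv],True,(0,0,255),1)
    X=400*(i%2);Y=300*(i//2); T[Y:Y+300,X:X+400]=c[:300]
cv2.imwrite("pics/m8.png",T)
```

```text
(no output)
```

View pics/m8.png

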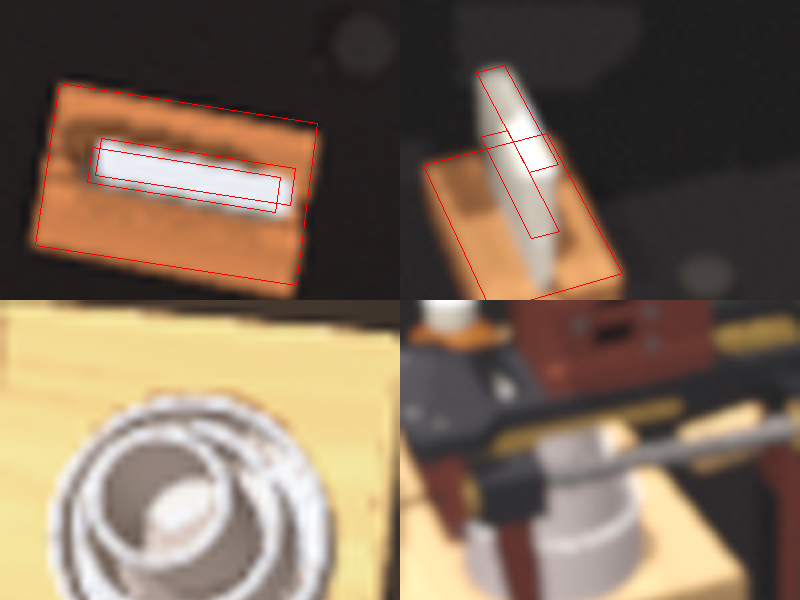

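Cups are nested (crop lower-left shows three concentric rims). The label overlay fits within ~2 mm; yaw about -11.5°. Descend on the label.

Call:
{"method": "carry_out", "body": {"steps": [[0,0.1,3,1.8,1],[0,0.1,5,1.8,1],[0,0.1,6,1.8,1],[0,0.1,6,1.8,1],[0,0.1,6,1.8,1]]}}

```text
time: 16.65
ee_pos: [490.4, -165.4, 100.5]
tcp_rot: [180.0, 0.0, 78.5]
force: [0.4, -0.6, -0.5]
gripper_width: 87.7
grasp_force: 0.0
```

```bash
python3 -c "
from h import *
to(492,-165,49,78.5)"
```

```text
t 16.65 at [ 490.4 -165.4  100.5] [180.    0.   78.5] shift cm [0.07 0.15 5.15] spin -0.0
```

Call:
{"method": "carry_out", "body": {"steps": [[0.05,0.15,2.5,0,1],[0.05,0.15,4.3,0,0.2],[0.05,0.15,5.2,0,-0.3],[0.05,0.15,5.2,0,-1],[0.05,0.15,5.2,0,-1],[0.05,0.15,5.2,0,-1],[0.05,0.15,5.2,0,-1],[0.05,0.15,5.2,0,-1],[0.05,0.15,5.2,0,-1],[0.05,0.15,5.2,0,-1]], "newtons": 10}}

```text
time: 17.65
ee_pos: [491.5, -165.1, 48.2]
tcp_rot: [180.0, 0.0, 78.5]
force: [0.1, -0.2, 0.7]
gripper_width: 19.1
grasp_force: 0.0
```

Call:
{"method": "carry_out", "body": {"steps": [[0,0,0,0,-1],[0,0,0,0,-1],[0,0,0,0,-1],[0,0,0,0,-1]], "newtons": 30}}

```text
time: 18.05
ee_pos: [491.5, -165.1, 48.1]
tcp_rot: [-180.0, 0.0, 78.5]
force: [0.3, -0.6, 1.4]
gripper_width: 11.6
grasp_force: 29.9
```

Call:
{"method": "carry_out", "body": {"steps": [[0,0,-1,0,-1],[0,0,-3,0,-1],[0,0,-6,0,-1],[0,0,-9,0,-1],[0,0,-10,0,-1],[0,0,-10,0,-1]]}}

```text
time: 18.65
ee_pos: [492.7, -165.6, 149.7]
tcp_rot: [179.8, 0.1, 78.5]
force: [-0.0, 0.2, 0.2]
gripper_width: 11.7
grasp_force: 29.9
```

```bash
python3 -c "
from h import *
to(466.4,128.8,148,84.4)"
```

```text
t 18.65 at [ 492.7 -165.6  149.7] [1.798e+02 1.000e-01 7.850e+01] shift cm [28.32 -8.46  0.11] spin -5.9
```

Call:
{"method": "carry_out", "body": {"steps": [[28.3,-8.4,0,-5.9,-1],[28.3,-8.4,0,-5.9,-1],[28.3,-8.4,0,-5.9,-1],[28.3,-8.4,0,-5.9,-1],[28.3,-8.4,0,-5.9,-1],[28.3,-8.4,0,-5.9,-1],[28.3,-8.4,0,-5.9,-1],[28.3,-8.4,0,-5.9,-1],[28.3,-8.4,0,-5.9,-1],[28.3,-8.4,0,-5.9,-1]]}}

```text
time: 19.65
ee_pos: [465.7, 127.5, 147.5]
tcp_rot: [-179.9, 0.0, 84.3]
force: [0.1, -0.7, 0.3]
gripper_width: 11.7
grasp_force: 29.9
```

Call:
{"method": "carry_out", "body": {"steps": [[0,0,2,0,-1],[0,0,4,0,-1],[0,0,5,0,-1],[0,0,5,0,-1],[0,0,5,0,-1],[0,0,5,0,-1]]}}

```text
time: 20.25
ee_pos: [466.6, 128.8, 98.8]
tcp_rot: [179.9, -0.0, 84.3]
force: [0.6, 0.8, 0.0]
gripper_width: 11.7
grasp_force: 29.9
```

Run:
```python
from h import *
to(466.4,128.8,82,84.4)
# label in hand seen from the side: white mask box vs model
s=observe(); P=s["ee_pos"]; q=(P[0],P[1],np.radians(s["tcp_rot"][2]-90)); zt=P[2]-5+35
for n in("side","top"):
    u=np.array([proj(n,loc((a,b,z),q)) for a in(-6,6) for b in(-32,32) for z in(zt,zt-36)]); print(n,"model",u.min(0).round(1),u.max(0).round(1))
    print([(np.round(d["extent"],1).tolist(),round(d["score"],2)) for d in nets.recognise(n,"label_c")[:4]])
print(s["force"])
im=cams.get_image("side")[:,:,::-1]; cv2.imwrite("pics/hold.png",im)
```

```text
t 20.25 at [466.6 128.8  98.8] [179.9  -0.   84.3] shift cm [-0.   -0.02  1.68] spin -0.1
side model [173.6 142. ] [187.1 167.2]
[([240.0, 217.8, 9.7, 41.1], 0.83), ([161.1, 136.2, 96.7, 68.1], 0.27)]
top model [161.3 244.1] [190.2 251.6]
[]
[0.5512314  0.81416578 0.01598152]
```

Run:
```python
from h import *
P=observe()["ee_pos"]
q=(P[0],P[1],np.radians(-5.6)); zt=P[2]+30
for l in("label_c",): print([(np.round(d["extent"],1).tolist(),round(d["score"],2)) for d in nets.recognise("side",l)[:4]])
full=np.array([proj("side",loc((a,b,z),q)) for a in(-6,6) for b in(-32,32) for z in(zt,zt-70)]);print(full.min(0),full.max(0))
for b in(-32,32): print(b,[proj("side",loc((0,b,z),q)).round(1).tolist() for z in(zt,zt-36,zt-70)])
im=cv2.imread("pics/hold.png").astype(int)
k=((im.min(2)>150)&(im.max(2)-im.min(2)<40))[125:205,160:215]
print("\n".join(f"{125+i} "+"".join(".#"[int(v)] for v in r) for i,r in enumerate(k)))
```

```text
[([176.7, 146.3, 10.0, 31.0], 0.62)]
[173.4920745  142.02188858] [188.57209515 178.2823962 ]
-32 [[183.0, 154.4], [184.8, 166.6], [186.3, 177.7]]
32 [[175.8, 142.5], [177.6, 154.5], [179.2, 165.3]]
125 ........................................#########......
126 ........................................########.......
127 .........................................######........
128 .........................................#####.........
129 .........................................#####.........
130 .......................................................
131 .......................................................
132 .......................................................
133 .....##................................................
134 ...######..............................................
135 ...######..............................................
136 ...#######.............................................
137 ...#######.............................................
138 ....#######............................................
139 ....#######............................................
14
[... 3197 characters left out ...]
.........############...................
194 ........................############...................
195 ........................############...................
196 .........................###########...................
197 .........................############..................
198 ..........................###########..................
199 ...........................##########..................
200 ...........................###########.................
201 ............................#########..................
202 ............................#########..................
203 .............................########..................
204 ..............................####.....................
```

Label sits in the hand as modelled (lower corner at px (186,177)). Lower to the lip, then in small steps.

Call:
{"method": "carry_out", "body": {"steps": [[0,0,0.8,0,-1],[0,0,1.5,0,-1],[0,0,1.9,0,-1],[0,0,2.2,0,-1],[0,0,2.5,0,-1],[0,0,2.5,0,-1]]}}

```text
time: 21.05
ee_pos: [465.5, 128.9, 72.6]
tcp_rot: [-180.0, 0.0, 84.4]
force: [-0.8, 0.8, -0.5]
gripper_width: 11.6
grasp_force: 29.9
```

Call:
{"method": "carry_out", "body": {"steps": [[0,0,0.2,0,-1],[0,0,0.4,0,-1],[0,0,0.6,0,-1],[0,0,0.7,0,-1],[0,0,0.7,0,-1]]}}

```text
time: 21.55
ee_pos: [465.7, 129.0, 65.9]
tcp_rot: [-180.0, 0.0, 84.4]
force: [-1.1, -0.0, -0.9]
gripper_width: 11.9
grasp_force: 29.9
```

Call:
{"method": "carry_out", "body": {"steps": [[0,0,0.1,0,-1],[0,0,0.2,0,-1],[0,0,0.3,0,-1],[0,0,0.4,0,-1],[0,0,0.4,0,-1]]}}

```text
time: 22.05
ee_pos: [466.0, 129.0, 62.1]
tcp_rot: [180.0, 0.0, 84.4]
force: [-0.4, -0.1, 4.7]
gripper_width: 11.5
grasp_force: 29.9
```

Call:
{"method": "carry_out", "body": {"steps": [[0,0,0.1,0,-1],[0,0,0.2,0,-1],[0,0,0.3,0,-1],[0,0,0.3,0,-1]]}}

```text
time: 22.45
ee_pos: [466.0, 129.0, 59.1]
tcp_rot: [180.0, 0.0, 84.4]
force: [-0.8, -0.0, 5.9]
gripper_width: 11.6
grasp_force: 30.0
```

Clip is yielding as described (5.9 N). Keep on in 1 mm steps.

Call:
{"method": "carry_out", "body": {"steps": [[0,0,0.1,0,-1],[0,0,0.2,0,-1],[0,0,0.3,0,-1],[0,0,0.3,0,-1]]}}

```text
time: 22.85
ee_pos: [466.1, 129.0, 56.2]
tcp_rot: [180.0, -0.0, 84.4]
force: [0.6, -0.6, 7.4]
gripper_width: 11.6
grasp_force: 30.0
```

Call:
{"method": "carry_out", "body": {"steps": [[0,0,0.05,0,-1],[0,0,0.1,0,-1],[0,0,0.1,0,-1]]}}

```text
time: 23.15
ee_pos: [466.4, 129.0, 55.9]
tcp_rot: [179.9, -0.0, 84.4]
force: [-2.2, -1.3, 14.6]
gripper_width: 11.8
grasp_force: 30.0
```

At the stop (14.6 N). Hold, check the cups, hand in.

Call:
{"method": "carry_out", "body": {"steps": [[0,0,0,0,-1],[0,0,0,0,-1],[0,0,0,0,-1],[0,0,0,0,-1],[0,0,0,0,-1]]}}

```text
time: 23.65
ee_pos: [466.4, 129.0, 55.9]
tcp_rot: [179.9, -0.0, 84.4]
force: [-1.7, -0.5, 14.0]
gripper_width: 11.7
grasp_force: 30.0
```

Run:
```python
from h import *
cams.get_image("side")
for l,a in(("large_cup_c",(569,102,30,68,46)),("medium_cup_c",(572,103,34,98,33)),("small_cup_c",(572,103,38,128,22))):
    print(l,cyl("side",*a).round(0),[(np.round(d["extent"]).astype(int).tolist(),round(d["score"],2)) for d in nets.recognise("side",l)[:4]])
s=observe();print(s["ee_pos"],s["force"],s["grasp_force"])
```

```text
large_cup_c [205. 153. 240. 184.] []
medium_cup_c [210. 145. 236. 179.] [([325, 304, 40, 53], 0.86), ([209, 151, 26, 18], 0.69), ([352, 223, 34, 38], 0.62)]
small_cup_c [213. 138. 232. 175.] [([310, 208, 25, 41], 0.78)]
[466.4148109  129.01085399  55.92227228] [-1.13556187  0.10200113 14.21195708] 29.956266582012177
```

```bash
python3 -c "
from bench import manip
print(manip.finish_job())"
```

```text
the job is handed in; nothing more can be done
None
```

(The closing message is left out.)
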